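# Tamp the polishing stones level and start the polisher

### The job

Stand the tamper, which lies on its side, upright on its foot on the bench and let go, then take it again by its handle from above and tamp the heaped white stones down with its flat foot (not with the fingers) until all lie level in one layer below the step in the trough wall. Put the tamper back upright on its foot on the bench, then slide the polisher's power switch fully on, away from you. Leave the bearing, pulley and tape roll where they are.

Things in the scene. Friction and masses are not known exactly. Their poses are not given: they have to be found in the camera images.
- tamper_handle (a point): Tamper: steel foot 56x56x12 mm, dark collar 28 mm square (to 19 mm), then a square wooden handle 20x20 mm; 124 mm long in all. Point on the handle's axis, 80 mm from the foot's flat face, 44 mm from the handle's end; z along the handle away from the foot, x and y square to its sides. Starts lying on the bench: this point 17 mm up, handle sloping 9 degrees down, end roughly away from the robot.
- tamper_foot (a point): Centre of the tamper's flat pressing face (56 x 56 mm); axes as tamper_handle.
- tamper: The whole tamper, 0.3 kg, centre of mass 20 mm from the foot's face; origin at the centre of that face. Tilted less than about 45 degrees from upright it falls onto its foot by itself.
- trough_floor (a point): Centre of the inner floor (30 mm above the bench) of a grey vibratory polisher's open trough, fixed. x away from the robot (yaw up to 0.25 rad), y to the left along the trough, z up. Inside 78 mm wide (x), 130 mm long (y), 52 mm deep; walls 7 mm. 32 mm above the floor the walls step back 2 mm: the fill step. The tamper's foot covers less than half the length: press both halves.
- switch_ridge (a point): Centre of the ridge of the polisher's power switch, on the panel at the trough's right end: 20 mm long (y), 6 mm thick (x), standing 8 mm above the panel (panel top 58 mm, this point 62 mm above the bench), 108 mm from the trough's centre along -y. Axes as trough_floor; it slides along +x, away from the robot, for on.
- power_switch (a joint): Travel of the power switch: 0 m off (ridge towards the robot), 0.012 m on (ridge away from the robot). It snaps over a detent half-way; about 4 N moves it.
- bearing: Bystander: ball bearing lying flat, 47 mm across, 14 mm high, origin at its underside.
- pulley: Bystander: grooved grey pulley lying flat, 56 mm across, 28 mm high, origin at its underside.
- tape: Bystander: roll of black tape lying flat, 66 mm across, 19 mm high, origin at its underside.
- stone_1: White ceramic polishing stone, a ball 28 mm across with a flat above and below (22 mm thick), 35 g, origin at its centre. Starts on the trough's floor, in the lower layer of six (2 rows of 3).
- stone_2: White ceramic polishing stone, a ball 28 mm across with a flat above and below (22 mm thick), 35 g, origin at its centre. Starts on the trough's floor, in the lower layer of six (2 rows of 3).
- stone_3: White ceramic polishing stone, a ball 28 mm across with a flat above and below (22 mm thick), 35 g, origin at its centre. Starts on the trough's floor, in the lower layer of six (2 rows of 3).
- stone_4: White ceramic polishing stone, a ball 28 mm across with a flat above and below (22 mm thick), 35 g, origin at its centre. Starts on the trough's floor, in the lower layer of six (2 rows of 3).
- stone_5: White ceramic polishing stone, a ball 28 mm across with a flat above and below (22 mm thick), 35 g, origin at its centre. Starts on the trough's floor, in the lower layer of six (2 rows of 3).
- stone_6: White ceramic polishing stone, a ball 28 mm across with a flat above and below (22 mm thick), 35 g, origin at its centre. Starts on the trough's floor, in the lower layer of six (2 rows of 3).
- stone_7: White ceramic stone like stone_1. Starts heaped on the lower layer in a hollow between four stones, centre about 29 mm above the floor; a firm press (up to about 20 N) with the tamper pushes it down between them, its centre then 11 to 14 mm above the floor.
- stone_8: White ceramic stone like stone_1. Starts heaped on the lower layer in a hollow between four stones, centre about 29 mm above the floor; a firm press (up to about 20 N) with the tamper pushes it down between them, its centre then 11 to 14 mm above the floor.
There are look-alikes about, which are no part of the job. Of the things like the tamper, leave any that is purple; of the rest the larger one is meant.

How it is judged (in metres and radians):
On the way, in this order (a step that is already met when the one before it is completed fails the run):
1. the tamper stands upright on its foot on the bench, let go (angle between tamper_handle's own z axis and vertical below 0.1 rad and height (world z) of tamper_foot below 0.006 m and contact force between the fingers and tamper below 0.05 N and linear speed of tamper below 0.03 m/s), for 0.2 s.
2. all eight stones lie level below the fill step, the switch still off (z of stone_1 in the frame of trough_floor between 0.004 and 0.018 m and z of stone_2 in the frame of trough_floor between 0.004 and 0.018 m and z of stone_3 in the frame of trough_floor between 0.004 and 0.018 m and z of stone_4 in the frame of trough_floor between 0.004 and 0.018 m and z of stone_5 in the frame of trough_floor between 0.004 and 0.018 m and z of stone_6 in the frame of trough_floor between 0.004 and 0.018 m and z of stone_7 in the frame of trough_floor between 0.004 and 0.018 m and z of stone_8 in the frame of trough_floor between 0.004 and 0.018 m and value of joint power_switch below 0.003 m), for 0.2 s.
3. the tamper stands upright on its foot on the bench again, let go, the switch still off (all of step 1 and value of joint power_switch below 0.003 m), for 0.2 s.
At the end, for the whole second after the job is handed in: all eight stones lie in the trough with their centres less than 18 mm above its floor (one layer, below the step); the tamper stands upright (within 0.1 rad) on its foot on the bench, let go; the power switch is on (beyond 10.5 of 12 mm) (all of step 1 and z of stone_1 in the frame of trough_floor between 0.004 and 0.018 m and z of stone_2 in the frame of trough_floor between 0.004 and 0.018 m and z of stone_3 in the frame of trough_floor between 0.004 and 0.018 m and z of stone_4 in the frame of trough_floor between 0.004 and 0.018 m and z of stone_5 in the frame of trough_floor between 0.004 and 0.018 m and z of stone_6 in the frame of trough_floor between 0.004 and 0.018 m and z of stone_7 in the frame of trough_floor between 0.004 and 0.018 m and z of stone_8 in the frame of trough_floor between 0.004 and 0.018 m and value of joint power_switch above 0.0105 m); the robot touches nothing.
It fails at once if the fingers push a stone (contact force between the fingers and stone_1 above 0.5 N or contact force between the fingers and stone_2 above 0.5 N or contact force between the fingers and stone_3 above 0.5 N or contact force between the fingers and stone_4 above 0.5 N or contact force between the fingers and stone_5 above 0.5 N or contact force between the fingers and stone_6 above 0.5 N or contact force between the fingers and stone_7 above 0.5 N or contact force between the fingers and stone_8 above 0.5 N).
It fails at once if the bearing, the pulley or the tape roll is moved more than 15 mm (distance of any of bearing, pulley, tape from where it was at the start of the episode above 0.015 m).
It also fails if it takes over 67 s, if anything falls off the work surface, if the arm or the gripper's body presses on something with over 40 N, if the wrist force passes 120 N, or if a joint passes its speed limit or range.

### The arm

A 7-joint arm with a two-finger parallel gripper is mounted at the origin on a cart in front of the work surface, level with it; the furniture and walls round the work are solid. World frame = base frame: x ahead of the robot, y to its left, z up, the work surface at z = 0. Lengths are in mm, angles in rad, forces in N, time in s.
With the tool pointing down it reaches from about 400 to 850 mm from the base axis. Payload 4.5 kg.
Tool frame: the origin (TCP) lies at the very end of the fingers, on their centre line; the grasp point (between the pads) lies 19 mm behind it (hold_point_z is the distance from the TCP to the grasp point, in mm); z points along the fingers, y is the line along which they close (so a half turn about z gives the same grasp; the last joint's range is limited). The gripper opens to 85 mm and grips with 20 to 120 N. Pads are 22 mm wide; open, the fingers measure 114 mm over their backs; the gripper's body (76 mm by 85 mm) begins 54 mm behind the grasp point. The pads swing forward as they close: fully open they stand 13 mm farther back than shut.
Start: joints at [1.359, 0.689, -0.195, 1.565, 0.157, 0.902, -0.215], TCP at [152.111, -606.231, 231.317] pointing down, gripper open.
Joint ranges: [-3.01, 3.01], [-0.46, 2.08], [-1.47, 1.51], [0.13, 2.56], [-1, 4.14], [0.04, 2.09], [-2.66, 2.66]. Speed limits (rad/s): [2.57, 2.57, 3.14, 3.14, 3.14, 3.14, 3.14].

### API

Orientations are given as a unit quaternion [w, x, y, z].
In Python, from workcell import * gives the robot as it stands.
- The arm moves only by the tool arm_command, never from a script. Its argument "moves" is text: rows parted by semicolons, each of 7 numbers parted by spaces: the shift along the tool's x, y, z as a fraction of full scale, then the turn, a rotation vector about the tool's x, y, z as a fraction of full scale, then the closure, from 0 (fully open) to 1 (shut). In form: dx dy dz ax ay az claw; .... A call has 1 to 5 rows; each row is the pose to reach, as a shift and turn from the pose commanded when the call began, along the tool's axes at that moment; what a row does not reach only later rows make up. Full scale, the value 1, is 0.12 m for a shift and 90 degrees for a turn. A row lasts 1/8 s, in which the tool goes at most 62.5 mm and 10.7 degrees, less where a joint would pass 70% of its speed; a pose out of reach is approached as far as the arm can. A call with a number of a shift or a turn outside -1 to 1 is refused whole. A call with a gripper value outside its range is refused whole. The fingers move at their own pace and stop on an object; "squeeze" is the grip in N (left out, the last holds). Time passes only in rows, so rows that repeat a pose let the fingers close. It gives the time, the measured TCP pose, the force, the opening and the grip force at its end, in the units of the state.
- observe(): the state, without advancing time (a new reading comes with each control period).
- grab_frame(name): name is "side" or "top"; returns a dict with "frame" (480x640x3 uint8, red, green, blue), "fovy" (degrees; the focal length in pixels is half the picture's height over the tangent of half this angle, whatever the lens; pixels are square), "cx", "cy" (the principal point, pixels), "R" (3x3) and "t" (3): a world point X has camera coordinates R X + t. Camera axes: x right, y down, z forward; pixel columns grow to the right and rows downward; lengths in mm; the calibration is good to about 2 mm. A picture is of the moment at which its call begins. There is no depth.
- close_job(): hands the job in; it is judged then, once.
The state is a dict: "t": time; "q": joint angles; "joint_vel": joint speeds; "tau": joint torques, N m; "eef_pos": TCP position; "orientation": TCP orientation; "force": force on the tool from outside, world axes, zero at the start; "wrist_torque": the same for the moment, N m; "width": finger opening in mm; "gripper_force": force on a finger pad.
Only numpy, scipy, OpenCV 4.12 (cv2) and the standard library are available. Lean on these libraries where they do the work, as an engineer would, in place of code of your own. Each camera call takes 0.05 s, during which the arm holds its last target. There are 200 camera calls.

## Working session

There is one attempt and no reset: what is moved stays moved. The work goes in short steps, Python scripts to look and compute and a tool call to move; the robot and the scene stay as the last step left them, time stands still between calls to the robot, and variables do not carry over. Pictures are saved under pics/ and viewed, at most 10 in all, crops included, and the job is handed in when it is done.

Besides the shell and the picture viewer there is one more tool, called after ">>>" as name(argument=value, ...), one argument or row to a line, values as JSON. arm_command: Moves the arm, as the interface text tells. Shift numbers are shares of 0.12 m and turn numbers shares of 90 degrees, none past 1 either way. Its arguments: {"type":"object","properties":{"moves":{"type":"string"},"squeeze":{"type":"number"}},"required":["moves"]}

```bash
mkdir -p pics; ls; cat > h.py <<'E'
from workcell import *
import numpy as np, cv2
from scipy.spatial.transform import Rotation as Ro
def ray(f,u,v):
    R=np.array(f["R"]);t=np.array(f["t"]);F=240/np.tan(np.radians(f["fovy"])/2)
    d=R.T@np.array([(u-f["cx"])/F,(v-f["cy"])/F,1.]); return -R.T@t,d
def onz(f,u,v,z):
    c,d=ray(f,u,v); return c+d*(z-c[2])/d[2]
def px(f,X):
    R=np.array(f["R"]);t=np.array(f["t"]);F=240/np.tan(np.radians(f["fovy"])/2)
    p=R@np.array(X,float)+t; return p[:2]/p[2]*F+[f["cx"],f["cy"]]
def save(f,n): cv2.imwrite("pics/"+n,np.ascontiguousarray(f["frame"][:,:,::-1]))
def pose():
    s=observe(); q=s["orientation"]; return np.array(s["eef_pos"]),Ro.from_quat([q[1],q[2],q[3],q[0]]).as_matrix(),s
E
python3 - <<'E'
from h import *
for n in("top","side"):
    f=grab_frame(n); save(f,n+"0.png"); print(n,f["fovy"],f["cx"],f["cy"],np.round(ray(f,320,240),2).tolist())
p,R,s=pose();print(p,R.round(3),s["t"],s["width"])
E
```

```text
pics
top 52.67250872653297 319.6072770707075 241.23498212526763 [[458.33, 27.16, 1059.27], [0.08, -0.0, -1.0]]
side 57.61577756917886 327.7369271057083 240.34638499340466 [[574.88, -744.44, 578.69], [-0.04, 0.82, -0.57]]
[ 151.88239345 -605.64770775  230.54477166] [[ 0.97   0.243 -0.001]
 [ 0.243 -0.97   0.002]
 [-0.    -0.002 -1.   ]] 0.1 85.11600547152729
```

View pics/top0.png

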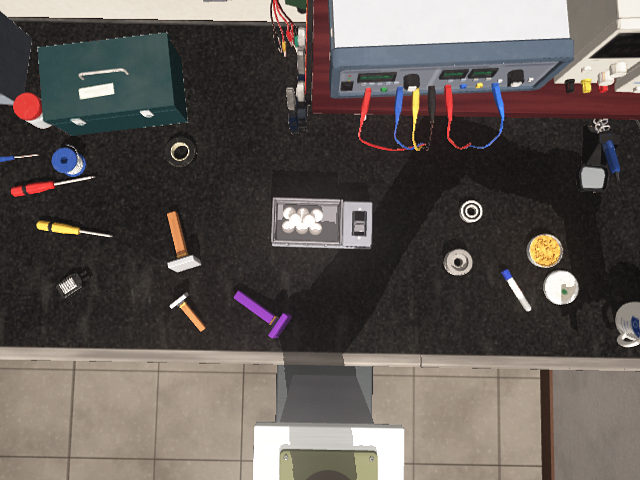

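View pics/side0.png

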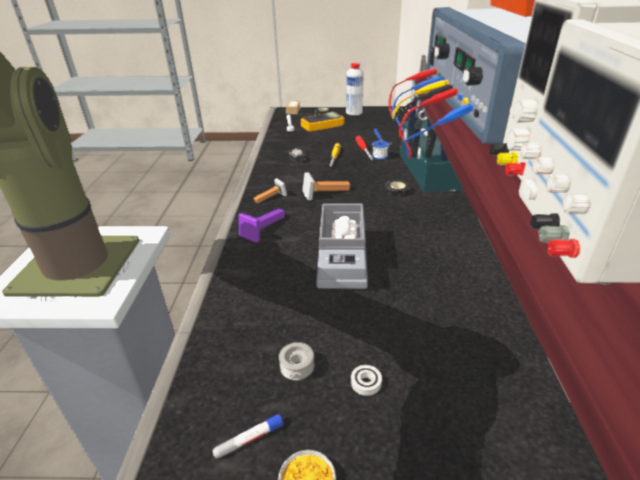

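Tamper-like things in the top view are the large wooden one at (180,240), a small wooden one at (188,312) and a purple one at (262,312). The meant one is the large wooden one. The trough is at (306,222), the switch at (359,224), the bearing at (471,211), the pulley at (459,262) and the tape at (181,151).

```bash
python3 - <<'E'
from h import *
f=grab_frame("top"); im=f["frame"]; hsv=cv2.cvtColor(im,cv2.COLOR_RGB2HSV)
m=((hsv[:,:,0]>5)&(hsv[:,:,0]<20)&(hsv[:,:,1]>120)&(hsv[:,:,2]>90)).astype(np.uint8)
n,l,st,c=cv2.connectedComponentsWithStats(m)
for i in range(1,n):
    x,y,w,h,a=st[i]
    if a>80 and x<330 and y>100:
        r=cv2.minAreaRect(cv2.findContours((l==i).astype(np.uint8),0,1)[0][0]); b=cv2.boxPoints(r)
        print("wood",a,r,[onz(f,*p,22).round(0)[:2].tolist() for p in b])
# foot of big one: bright patch
roi=(slice(245,280),slice(160,210)); g=(hsv[:,:,2]>140)&(hsv[:,:,1]<60); mm=np.zeros(g.shape,np.uint8); mm[roi]=g[roi]
cs=max(cv2.findContours(mm,0,1)[0],key=cv2.contourArea); print("foot",cv2.boxPoints(cv2.minAreaRect(cs)))
c1=cv2.resize(im[195:285,140:230],(540,540),interpolation=2); c2=cv2.resize(im[190:256,262:382],(540*120//66*0+600,330),interpolation=2)
cv2.imwrite("pics/crop_t.png",np.ascontiguousarray(c1[:,:,::-1])); cv2.imwrite("pics/crop_p.png",np.ascontiguousarray(c2[:,:,::-1]))
E
```

```text
wood 497 ((176.558837890625, 233.7353057861328), (46.324302673339844, 10.914103507995605), 75.96376037597656) [[595.0, 359.0], [601.0, 336.0], [505.0, 308.0], [499.0, 331.0]]
wood 245 ((192.30587768554688, 316.52349853515625), (34.16654586791992, 7.8094964027404785), 49.398704528808594) [[396.0, 324.0], [407.0, 312.0], [353.0, 262.0], [342.0, 275.0]]
foot [[166.59633 262.3211 ]
 [196.77983 253.26605]
 [200.19267 264.6422 ]
 [170.00917 273.69727]]
```

View pics/crop_t.png

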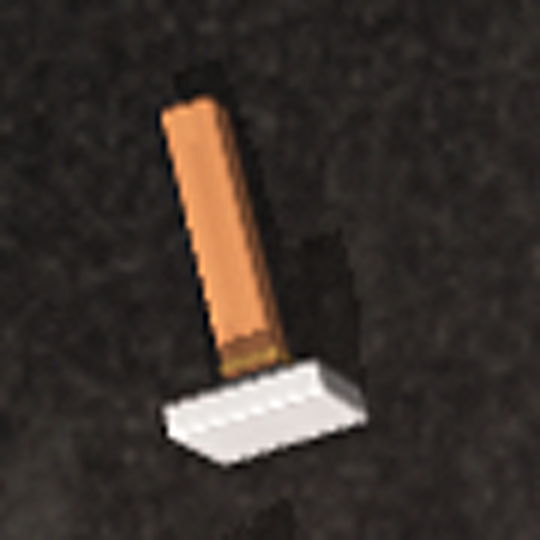

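View pics/crop_p.png

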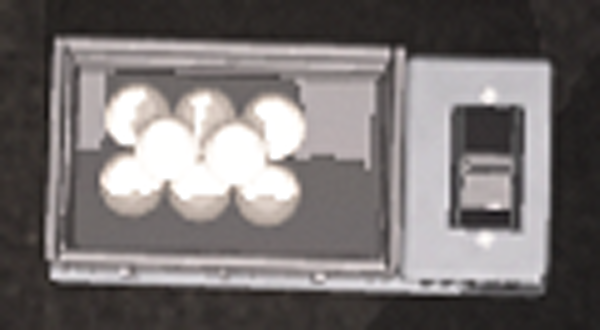

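The close crop confirms the big wooden handle with the bright 56 mm foot. Its top face runs from px (171.3,213) at the end to (181.2,255.3) at the collar. The trough's outer corners are crop (52,38), (405,48), (50,265) and (402,270); the ridge is at crop (488,185) and the heaped stones at crop (168,152) and (238,152).

```bash
python3 - <<'E'
from h import *
f=grab_frame("top")
e=onz(f,171.3,213,20); c=onz(f,181.2,255.3,36); print("end",e.round(1),"collar",c.round(1),np.linalg.norm(e-c))
d=(e-c)[:2]; d/=np.linalg.norm(d); print("yaw",np.degrees(np.arctan2(d[1],d[0])))
# axis point: top face end is 10*sin9 =1.6 further/back along d
h=e[:2]-d*44*np.cos(np.radians(9)); print("handle pt",h.round(1))
P=lambda u,v,z:onz(f,262+u/5,190+v/5,z)[:2]
cr=[P(*k,82) for k in((52,38),(405,48),(402,270),(50,265))]; print(np.round(cr,1).tolist(),np.mean(cr,0).round(1),[np.linalg.norm(cr[i]-cr[i-1]).round(1) for i in range(4)])
print("ridge",P(488,185,66).round(1)); print("stones",P(168,152,70).round(1),P(238,152,70).round(1))
print("panel",[P(*k,58).round(1).tolist() for k in((408,58),(553,60),(548,290))])
for n,(u,v) in dict(small=(188,312),purple=(262,312),tape=(181,151)).items(): print(n,onz(f,u,v,15)[:2].round(0))
s=grab_frame("side")
L=h+0; print("side px", px(s,[*h,17]), px(s,[*np.mean(cr,0),82]))
E
```

```text
end [594.7 347.4  20. ] collar [503.  317.8  36. ] 97.60037804167344
yaw 17.877347052892873
handle pt [553.3 334. ]
[[621.8, 124.0], [620.4, -19.8], [529.7, -19.9], [529.2, 122.4]] [575.3  51.7] [np.float64(92.7), np.float64(143.8), np.float64(90.6), np.float64(142.3)]
ridge [566.7 -55.6]
stones [577.5  76.3] [578.   47.6]
panel [[620.2, -22.3], [620.4, -82.8], [524.3, -81.6]]
small [383. 304.]
purple [386. 147.]
tape [732. 333.]
side px [331.43739475 185.97755774] [339.43247241 220.11081004]
```

>>> arm_command(
  moves="0.93 -0.65 0 0 0 0 0;0.93 -0.65 0 0 0 0 0;0.93 -0.65 0 0 0 0 0",
  squeeze=80,
)

```text
t: 0.62
eef_pos: [245.7, -499.2, 231.5]
orientation: [-0.001, 0.992, 0.127, 0.001]
force: [-0.2, -0.6, 0.3]
width: 85.7
gripper_force: 0.0
```

>>> arm_command(
  moves="0.93 -0.65 0 0 0 0 0;0.93 -0.65 0 0 0 0 0;0.93 -0.65 0 0 0 0 0",
)

```text
t: 1.0
eef_pos: [334.2, -397.1, 231.5]
orientation: [-0.001, 0.992, 0.126, 0.001]
force: [-0.8, 0.0, 0.3]
width: 85.3
gripper_force: 0.0
```

>>> arm_command(
  moves="0.65 -0.87 0 0 0 0 0;0.65 -0.87 0 0 0 0 0;0.65 -0.87 0 0 0 0 0",
)

```text
t: 1.38
eef_pos: [382.8, -276.7, 231.5]
orientation: [-0.001, 0.992, 0.126, 0.0]
force: [-0.6, -0.1, -0.0]
width: 85.3
gripper_force: 0.0
```

>>> arm_command(
  moves="0.65 -0.87 0 0 0 0 0;0.65 -0.87 0 0 0 0 0;0.65 -0.87 0 0 0 0 0",
)

```text
t: 1.75
eef_pos: [433.3, -157.0, 231.5]
orientation: [-0.0, 0.992, 0.126, 0.001]
force: [-0.2, -1.4, -0.1]
width: 85.6
gripper_force: 0.0
```

>>> arm_command(
  moves="0.65 -0.87 0 0 0 0 0;0.65 -0.87 0 0 0 0 0;0.65 -0.87 0 0 0 0 0",
)

```text
t: 2.12
eef_pos: [483.7, -36.9, 231.4]
orientation: [-0.001, 0.992, 0.125, 0.001]
force: [-0.7, -0.3, -0.5]
width: 85.0
gripper_force: 0.0
```

>>> arm_command(
  moves="0.55 -0.84 0 0 0 0 0;0.55 -0.84 0 0 0 0 0;0.55 -0.84 0 0 0 0 0",
)

```text
t: 2.5
eef_pos: [522.6, 76.8, 231.2]
orientation: [-0.001, 0.992, 0.125, 0.001]
force: [0.0, -1.1, 0.3]
width: 85.4
gripper_force: 0.0
```

>>> arm_command(
  moves="0.55 -0.84 0 0 0 0 0;0.55 -0.84 0 0 0 0 0;0.55 -0.84 0 0 0 0 0",
)

```text
t: 2.88
eef_pos: [561.6, 190.2, 231.0]
orientation: [-0.001, 0.992, 0.124, 0.001]
force: [-0.4, -0.8, -0.1]
width: 85.4
gripper_force: 0.0
```

>>> arm_command(
  moves="0.55 -0.84 0 0 0 0 0;0.55 -0.84 0 0 0 0 0;0.55 -0.84 0 0 0 0 0",
)

```text
t: 3.25
eef_pos: [600.6, 303.5, 230.4]
orientation: [-0.001, 0.992, 0.124, 0.0]
force: [0.1, 0.2, -0.5]
width: 85.4
gripper_force: 0.0
```

```bash
cat >> h.py <<'E'
def go(P,xd,zd,note=""):
    """print shift/turn fractions from the current pose to TCP P with tool x~xd, z=zd"""
    p,R,s=pose(); z=np.array(zd,float);z/=np.linalg.norm(z); x=np.array(xd,float); x-=z*(x@z); x/=np.linalg.norm(x)
    T=np.c_[x,np.cross(z,x),z]
    print(note,"shift",(R.T@(np.array(P)-p)/120).round(3),"turn",(Ro.from_matrix(R.T@T).as_rotvec()/(np.pi/2)).round(3),"q",np.round(s["q"],2),"p",p.round(1),"F",np.round(s["force"],1),"w",round(s["width"],1),"t",s["t"])
E
python3 - <<'E'
from h import *
y=np.radians(17.5);d=np.array([np.cos(y),np.sin(y),0]);G=np.array([550,333,20.])
z=-d*.707-np.array([0,0,.707])
for k in(100,0): go(G+19*z-z*k,d,z,k)
E
```

```text
100 shift [ 0.128 -0.367  1.277] turn [-0.015 -0.5   -0.034] q [-0.5   0.75 -0.08  1.41  0.06  0.98 -1.91] p [600.6 303.5 230.4] F [ 0.1  0.2 -0.5] w 85.4 t 3.25
0 shift [-0.46  -0.333  1.866] turn [-0.015 -0.5   -0.034] q [-0.5   0.75 -0.08  1.41  0.06  0.98 -1.91] p [600.6 303.5 230.4] F [ 0.1  0.2 -0.5] w 85.4 t 3.25
```

>>> arm_command(
  moves="0.1 -0.1 0.2 -0.004 -0.11 -0.008 0;0.12 -0.25 0.5 -0.008 -0.22 -0.017 0;0.13 -0.36 0.8 -0.012 -0.33 -0.025 0;0.13 -0.36 1 -0.015 -0.44 -0.034 0;0.13 -0.36 1 -0.015 -0.44 -0.034 0",
)

```text
t: 3.88
eef_pos: [601.3, 339.9, 104.5]
orientation: [0.054, 0.93, 0.138, -0.336]
force: [-32.3, -20.7, 27.3]
width: 85.4
gripper_force: 0.0
```

```bash
python3 - <<'E'
from h import *
y=np.radians(17.5);d=np.array([np.cos(y),np.sin(y),0]);G=np.array([550,333,25.])
a=np.radians(40);z=-d*np.sin(a)-np.array([0,0,np.cos(a)])
for k in(60,0): go(G+19*z-z*k,d,z,k)
f=grab_frame("side"); c=f["frame"][110:260,230:430]; cv2.imwrite("pics/a.png",np.ascontiguousarray(cv2.resize(c,(800,600))[:,:,::-1]))
E
```

```text
60 shift [ 0.098 -0.076  0.439] turn [ 0.001 -0.002 -0.007] q [-0.53  1.45  0.08  0.28 -0.23  2.09 -1.8 ] p [601.3 339.9 104.5] F [-32.3 -20.7  27.3] w 85.4 t 3.875
0 shift [ 0.096 -0.076  0.939] turn [ 0.001 -0.002 -0.007] q [-0.53  1.45  0.08  0.28 -0.23  2.09 -1.8 ] p [601.3 339.9 104.5] F [-32.3 -20.7  27.3] w 85.4 t 3.875
```

View pics/a.png

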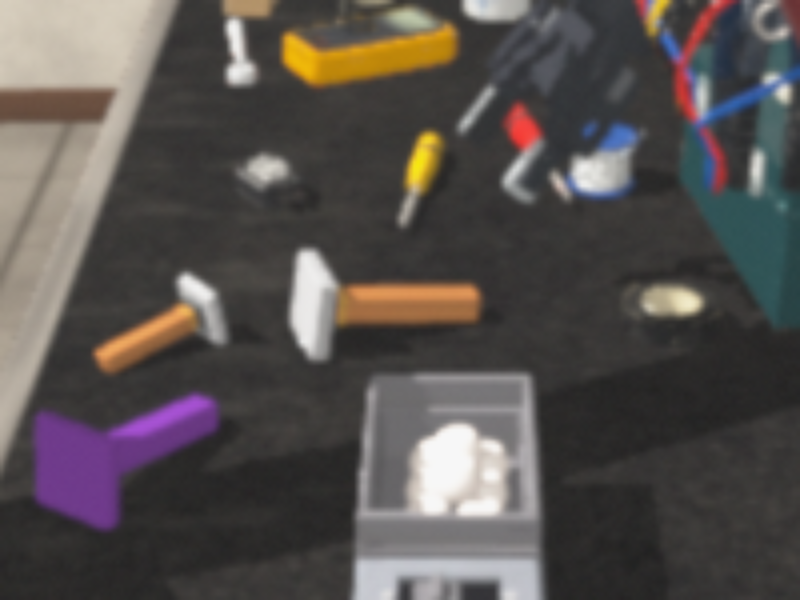

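The tamper and its neighbours are where they were measured. The back-tilt drives joint 6 to its limit with contact-like force, so I'm backing off to a straight-down grasp. After that I'll lift, yaw half a turn and tilt.

>>> arm_command(
  moves="-0.28 0 -0.15 0 0.1 0 0;-0.57 0 -0.29 0 0.2 0 0;-0.57 0 -0.29 0 0.32 0 0;-0.57 0 -0.29 0 0.44 0 0;-0.57 0 -0.29 0 0.44 0 0",
)

```text
t: 4.55
eef_pos: [572.0, 331.8, 184.0]
orientation: [0.002, 0.989, 0.149, 0.006]
force: [0.5, 1.1, -0.5]
width: 85.3
gripper_force: 0.0
```

```bash
python3 - <<'E'
from h import *
y=np.radians(17.5);d=np.array([np.cos(y),np.sin(y),0]);G=np.array([547,332,24.])
a=np.radians(15);z=d*np.sin(a)-np.array([0,0,np.cos(a)])
for k in(60,0): go(G+19*z-z*k,d,z,k)
E
```

```text
60 shift [-0.298 -0.067  1.   ] turn [ 0.004  0.16  -0.004] q [-0.67  0.79  0.14  1.51 -0.13  0.84 -1.76] p [572.  331.8 184. ] F [ 0.5  1.1 -0.5] w 85.3 t 4.55
0 shift [-0.174 -0.071  1.484] turn [ 0.004  0.16  -0.004] q [-0.67  0.79  0.14  1.51 -0.13  0.84 -1.76] p [572.  331.8 184. ] F [ 0.5  1.1 -0.5] w 85.3 t 4.55
```

>>> arm_command(
  moves="-0.1 -0.07 0.4 0 0.07 0 0;-0.25 -0.07 0.9 0 0.13 0 0;-0.25 -0.07 1 0 0.13 0 0;-0.25 -0.07 1 0 0.13 0 0",
)

```text
t: 5.05
eef_pos: [538.9, 330.7, 60.0]
orientation: [-0.012, 0.984, 0.149, 0.1]
force: [0.1, 0.4, -0.5]
width: 85.4
gripper_force: 0.0
```

```bash
python3 - <<'E'
from h import *
y=np.radians(17.5);d=np.array([np.cos(y),np.sin(y),0]);G=np.array([549,332.5,23.])
a=np.radians(12);z=d*np.sin(a)-np.array([0,0,np.cos(a)])
for k in(20,0): go(G+19*z-z*k,d,z,k)
f=grab_frame("top"); c=f["frame"][195:295,130:260]; cv2.imwrite("pics/b.png",np.ascontiguousarray(cv2.resize(c,(650,500))[:,:,::-1]))
E
```

```text
20 shift [0.021 0.008 0.311] turn [ 0.005  0.005 -0.002] q [-0.74  0.89  0.14  1.87 -0.14  0.2  -1.81] p [538.9 330.7  60. ] F [ 0.1  0.4 -0.5] w 85.4 t 5.05
0 shift [0.022 0.007 0.477] turn [ 0.005  0.005 -0.002] q [-0.74  0.89  0.14  1.87 -0.14  0.2  -1.81] p [538.9 330.7  60. ] F [ 0.1  0.4 -0.5] w 85.4 t 5.05
```

View pics/b.png

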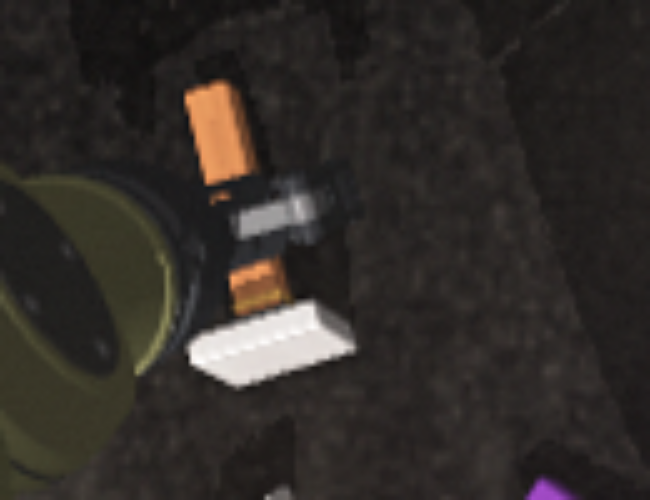

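The gripper straddles the handle at crop (240,220). Joint 6 is low, so I'm descending with the tool vertical.

>>> arm_command(
  moves="0 0.007 0.1 0 -0.1 0 0;-0.014 0.007 0.3 0 -0.13 0 0;-0.014 0.007 0.46 0 -0.13 0 0;-0.014 0.007 0.46 0 -0.13 0 0.3;-0.014 0.007 0.46 0 -0.13 0 1",
  squeeze=100,
)

```text
t: 5.72
eef_pos: [549.9, 337.1, 7.3]
orientation: [0.001, 0.989, 0.151, 0.002]
force: [0.3, 0.6, 0.7]
width: 51.3
gripper_force: 0.0
```

>>> arm_command(
  moves="0 0 0 0 0 0 1;0 0 0 0 0 0 1;0 0 0 0 0 0 1;0 0 0 0 0 0 1",
)

```text
t: 6.22
eef_pos: [550.5, 337.3, 7.8]
orientation: [0.001, 0.989, 0.15, 0.003]
force: [-0.5, -0.9, 5.5]
width: 18.0
gripper_force: 96.4
```

>>> arm_command(
  moves="0 0 -0.3 0 0 0 1;0 0 -0.7 0 0 0 1;0 0 -1 0 0 -0.1 1;0 0 -1 0 0 -0.2 1;0 0 -1 0 0 -0.3 1",
)

```text
t: 6.85
eef_pos: [549.2, 337.5, 127.1]
orientation: [0.002, 0.925, 0.38, 0.002]
force: [-0.4, -0.8, -4.2]
width: 18.1
gripper_force: 96.5
```

>>> arm_command(
  moves="0 0 -0.1 0 0 -0.119 1;0 0 -0.3 0 0 -0.238 1;0 0 -0.5 0 0 -0.357 1;0 0 -0.5 0 0 -0.476 1;0 0 -0.5 0 0 -0.595 1",
)

```text
t: 7.48
eef_pos: [548.8, 337.2, 186.6]
orientation: [0.002, 0.655, 0.756, 0.0]
force: [0.1, 0.2, -3.4]
width: 18.0
gripper_force: 96.5
```

>>> arm_command(
  moves="0 0 0 0 0 -0.119 1;0 0 0 0 0 -0.238 1;0 0 0 0 0 -0.357 1;0 0 0 0 0 -0.476 1;0 0 0 0 0 -0.595 1",
)

```text
t: 8.1
eef_pos: [548.7, 336.9, 186.0]
orientation: [0.002, 0.244, 0.97, -0.001]
force: [0.2, 0.0, -2.2]
width: 18.1
gripper_force: 96.5
```

>>> arm_command(
  moves="0 0 0 0 0 -0.119 1;0 0 0 0 0 -0.238 1;0 0 0 0 0 -0.357 1;0 0 0 0 0 -0.476 1;0 0 0 0 0 -0.595 1",
)

```text
t: 8.72
eef_pos: [548.8, 336.6, 185.8]
orientation: [0.001, -0.219, 0.976, -0.002]
force: [0.3, -0.2, -4.0]
width: 17.7
gripper_force: 96.6
```

```bash
python3 - <<'E'
from h import *
a=np.radians(27);e=np.array([np.cos(a),np.sin(a),0])
for b in(30,70):
    b=np.radians(b); z=-e*np.sin(b)-np.array([0,0,np.cos(b)]); go([480,245,150],-e,z,b)
p,R,s=pose();print(R.round(2))
E
```

```text
0.5235987755982988 shift [ 0.845 -0.443  0.3  ] turn [ 0.001  0.334 -0.019] q [-0.22  0.87 -0.8   1.53  0.7   1.04  0.81] p [548.8 336.6 185.8] F [ 0.3 -0.2 -4. ] w 17.7 t 8.725
1.2217304763960306 shift [ 0.845 -0.443  0.3  ] turn [ 0.008  0.779 -0.018] q [-0.22  0.87 -0.8   1.53  0.7   1.04  0.81] p [548.8 336.6 185.8] F [ 0.3 -0.2 -4. ] w 17.7 t 8.725
[[-0.9  -0.43  0.  ]
 [-0.43  0.9  -0.  ]
 [-0.   -0.01 -1.  ]]
```

>>> arm_command(
  moves="0.3 -0.15 0 0 0.05 0 1;0.6 -0.3 0 0 0.15 0 1;0.85 -0.44 0 0 0.25 0 1;0.85 -0.44 0 0 0.36 0 1;0.85 -0.44 0 0 0.46 0 1",
)

```text
t: 9.35
eef_pos: [479.7, 246.0, 186.4]
orientation: [-0.345, -0.201, 0.914, -0.079]
force: [-0.2, 0.5, -3.5]
width: 17.6
gripper_force: 97.1
```

>>> arm_command(
  moves="0 0 0 0 0.1 0 1;0 0 0 0 0.2 0 1;0 0 0 0 0.3 0 1",
)

```text
t: 9.72
eef_pos: [488.4, 259.0, 196.1]
orientation: [-0.464, -0.197, 0.857, -0.106]
force: [0.4, -0.5, -3.2]
width: 18.1
gripper_force: 100.2
```

```bash
python3 - <<'E'
from h import *
a=np.radians(27);e=np.array([np.cos(a),np.sin(a),0])
b=np.radians(80); z=-e*np.sin(b)-np.array([0,0,np.cos(b)]); go([480,245,100],-e,z,b)
p,R,s=pose();print(R.round(2)); print("tauF",s["wrist_torque"])
f=grab_frame("side"); c=f["frame"][80:290,170:450]; cv2.imwrite("pics/c.png",np.ascontiguousarray(cv2.resize(c,(800,600))[:,:,::-1]))
E
```

```text
1.3962634015954636 shift [-0.609 -0.075  0.533] turn [ 0.012  0.257 -0.005] q [-0.42  1.23 -0.37  0.84  0.13  2.09  1.29] p [488.4 259.  196.1] F [ 0.4 -0.5 -3.2] w 18.1 t 9.725
[[-0.49 -0.44 -0.75]
 [-0.24  0.9  -0.36]
 [ 0.84  0.   -0.55]]
tauF [ 0.59407377 -1.15677035  0.06577573]
```

View pics/c.png

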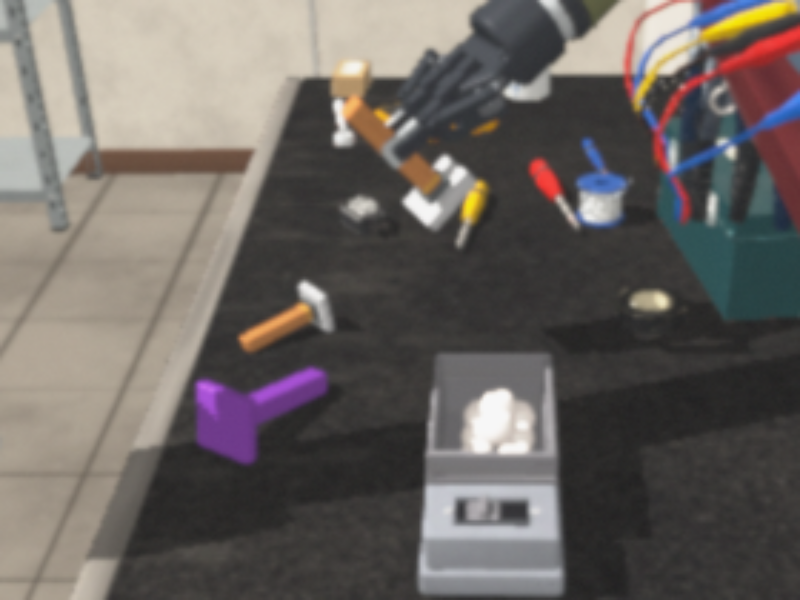

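>>> arm_command(
  moves="-0.2 0 0.08 0 0 0 1;-0.4 0 0.16 0 0 0 1;-0.6 0 0.25 0 0 0 1;-0.75 0 0.3 0 0 0 1;-0.75 0 0.3 0 0 0 1",
)

```text
t: 10.4
eef_pos: [506.1, 268.8, 106.9]
orientation: [-0.462, -0.198, 0.858, -0.104]
force: [-0.5, -0.5, -3.0]
width: 17.9
gripper_force: 100.3
```

```bash
python3 - <<'E'
from h import *
p,R,s=pose();print(p,R.round(2),np.round(s["q"],2),np.round(s["force"],1),np.degrees(np.arccos(-R[2,2])))
f=grab_frame("side"); c=f["frame"][80:290,170:450]; cv2.imwrite("pics/d.png",np.ascontiguousarray(cv2.resize(c,(800,600))[:,:,::-1]))
E
```

```text
[506.0739417  268.80037362 106.90818272] [[-0.49 -0.44 -0.75]
 [-0.24  0.9  -0.36]
 [ 0.83  0.   -0.55]] [-0.43  1.37 -0.36  0.72  0.16  2.06  1.33] [-0.5 -0.5 -3. ] 56.53094257032232
```

View pics/d.png

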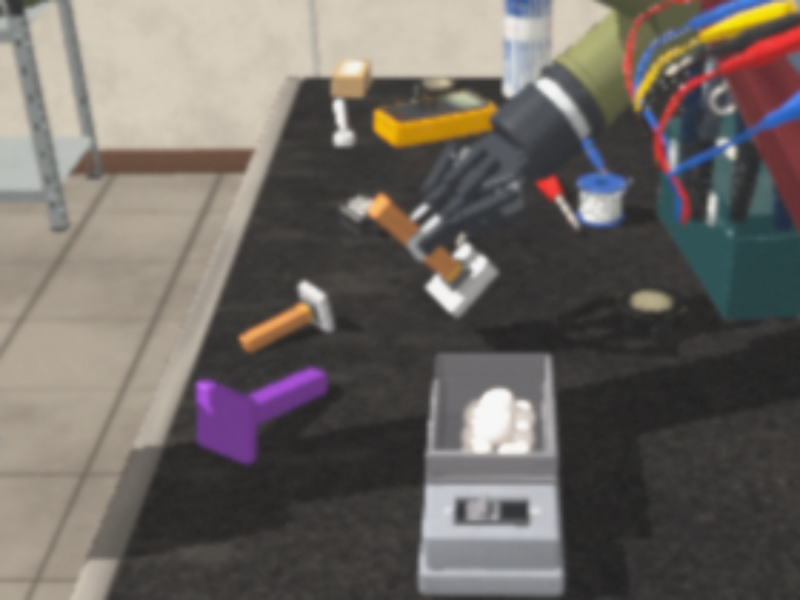

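>>> arm_command(
  moves="0.06 0 0.15 0 0 0 1;0.12 0 0.3 0 0 0 1;0.19 0 0.46 0 0 0 1;0.25 0 0.62 0 0 0 1;0.25 0 0.62 0 0 0 1",
)

```text
t: 11.08
eef_pos: [435.8, 234.4, 93.8]
orientation: [-0.461, -0.198, 0.859, -0.104]
force: [0.2, -0.8, -2.1]
width: 17.6
gripper_force: 100.1
```

```bash
python3 - <<'E'
from h import *
p,R,s=pose();print(p,R.round(2),np.round(s["q"],2),np.round(s["force"],1),np.degrees(np.arccos(-R[2,2])))
E
```

```text
[435.84283203 234.38697409  93.84075451] [[-0.5  -0.44 -0.75]
 [-0.24  0.9  -0.36]
 [ 0.83  0.   -0.55]] [-0.39  1.26 -0.38  1.13  0.15  1.77  1.28] [ 0.2 -0.8 -2.1] 56.38347496110373
```

>>> arm_command(
  moves="0 0 0 0 0.09 0 1;0 0 0 0 0.17 0 1;0 0 0 0 0.17 0 1",
)

```text
t: 11.45
eef_pos: [435.8, 235.4, 89.8]
orientation: [-0.571, -0.182, 0.79, -0.13]
force: [-0.4, -0.1, -2.6]
width: 17.5
gripper_force: 100.5
```

```bash
python3 - <<'E'
from h import *
p,R,s=pose();print(p,np.round(s["q"],2),np.round(s["force"],1),np.degrees(np.arccos(-R[2,2])))
f=grab_frame("side"); c=f["frame"][110:230,200:360]; cv2.imwrite("pics/e.png",np.ascontiguousarray(cv2.resize(c,(800,600))[:,:,::-1]))
# tamper handle tilt from wood mask in both views
print(R.round(3).tolist())
E
```

```text
[435.83946517 235.39835756  89.84908476] [-0.44  1.43 -0.3   0.88  0.07  2.09  1.32] [-0.4 -0.1 -2.6] 71.74759027500035
[[-0.28, -0.436, -0.855], [-0.14, 0.9, -0.413], [0.95, 0.004, -0.313]]
```

View pics/e.png

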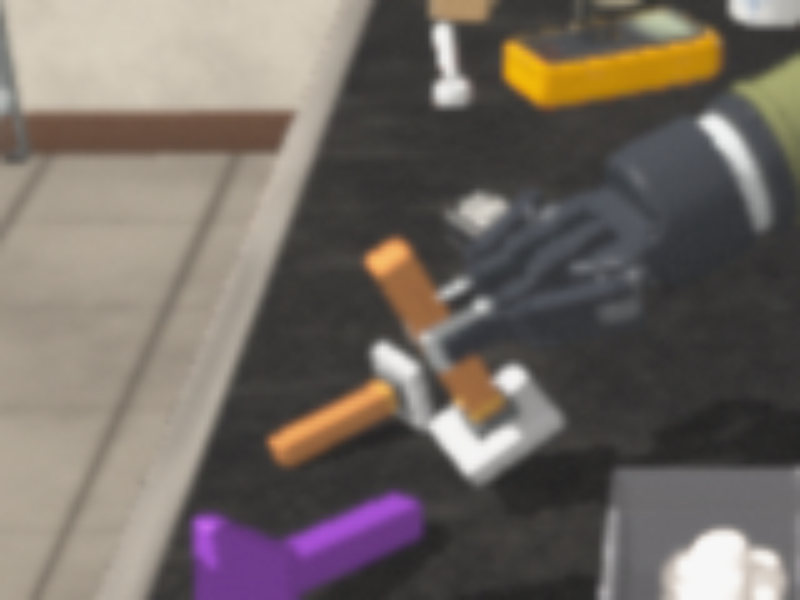

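>>> arm_command(
  moves="-0.05 0 0.017 0 0 0 1;-0.1 0 0.033 0 0 0 1;-0.1 0 0.033 0 0 0 1",
)

```text
t: 11.88
eef_pos: [436.1, 234.9, 79.9]
orientation: [-0.571, -0.183, 0.79, -0.129]
force: [0.3, -0.4, -3.1]
width: 17.7
gripper_force: 100.5
```

>>> arm_command(
  moves="-0.04 0 0.013 0 0 0 1;-0.08 0 0.026 0 0 0 1;-0.08 0 0.026 0 0 0 1",
)

```text
t: 12.25
eef_pos: [436.2, 235.2, 72.3]
orientation: [-0.573, -0.183, 0.789, -0.129]
force: [1.6, 1.7, 8.6]
width: 17.8
gripper_force: 101.3
```

>>> arm_command(
  moves="0 0 0 0 0 0 0;0 0 -0.1 0 0 0 0;0 0 -0.35 0 0 0 0;0 0 -0.7 0 0 0 0;0 0 -0.9 0 0 0 0",
)

```text
t: 12.88
eef_pos: [524.5, 284.8, 30.4]
orientation: [-0.473, -0.147, 0.867, -0.056]
force: [0.8, -1.5, -1.6]
width: 85.2
gripper_force: 0.0
```

```bash
cat >> h.py <<'E'
def wood(f,box):
    hsv=cv2.cvtColor(f["frame"],cv2.COLOR_RGB2HSV); u0,v0,u1,v1=[int(k) for k in box]
    m=((hsv[:,:,0]>5)&(hsv[:,:,0]<20)&(hsv[:,:,1]>120)&(hsv[:,:,2]>70)).astype(np.uint8)
    k=np.zeros_like(m); k[v0:v1,u0:u1]=m[v0:v1,u0:u1]; n,l,st,c=cv2.connectedComponentsWithStats(k)
    return [(st[i].tolist(),c[i].round(1).tolist(),np.round(cv2.minAreaRect(np.argwhere(l==i)[:,::-1].astype(np.float32)),1).tolist() if 0 else cv2.minAreaRect(np.argwhere(l==i)[:,::-1].astype(np.float32))) for i in range(1,n) if st[i][4]>25]
E
python3 - <<'E'
from h import *
p,R,s=pose();print(p,s["width"],np.round(s["force"],1))
for n in("top","side"):
    f=grab_frame(n); u,v=px(f,[490,262,60]); print(n,u,v); [print(w) for w in wood(f,(u-60,v-60,u+60,v+60))]
E
```

```text
[524.54801063 284.7700025   30.42178926] 85.16347971782395 [ 0.8 -1.5 -1.6]
top 204.75464500467734 261.5428533889573
([209, 265, 9, 12, 67], [212.8, 270.3], ((213.19998168945312, 269.8999938964844), (11.388850212097168, 6.941775321960449), 77.47119140625))
side 306.29740946444144 184.15631124114364
([300, 124, 44, 8, 55], [319.7, 128.1], ((321.5, 127.5), (7.0, 43.0), 90.0))
([294, 161, 12, 40, 393], [299.7, 180.1], ((299.65087890625, 180.51748657226562), (39.35084533691406, 10.337087631225586), 87.1375961303711))
([253, 186, 26, 17, 196], [265.9, 194.3], ((266.10003662109375, 194.1999969482422), (7.602630615234375, 26.832813262939453), 63.43495178222656))
```

```bash
python3 - <<'E'
from h import *
f=grab_frame("top"); s=grab_frame("side"); p,R,st=pose(); print(p,R.round(2),np.round(st["q"],2))
E=onz(f,213,270.5,124)
print("end",E.round(1),"check side: end px",px(s,E).round(1),"collar px",px(s,[E[0],E[1],19]).round(1),"top-view foot ctr",px(f,[E[0],E[1],12]).round(1))
hsv=cv2.cvtColor(f["frame"],cv2.COLOR_RGB2HSV); g=((hsv[:,:,2]>140)&(hsv[:,:,1]<50)).astype(np.uint8); k=0*g; k[235:300,195:250]=g[235:300,195:250]
for c in cv2.findContours(k,0,1)[0]:
    if cv2.contourArea(c)>20:
        b=cv2.boxPoints(cv2.minAreaRect(c)); print(cv2.contourArea(c),b.round(1).tolist(),[onz(f,*q,12)[:2].round(1).tolist() for q in b])
E
```

```text
[527.31666951 266.07563001  24.77072319] [[-0.51 -0.3  -0.8 ]
 [-0.16  0.95 -0.26]
 [ 0.84 -0.01 -0.54]] [-0.52  1.55  0.26  0.52 -0.35  2.09  1.5 ]
end [471.  230.5 124. ] check side: end px [296.6 166.6] collar px [298.9 204.1] top-view foot ctr [224.3 271.4]
224.5 [[203.39999389648438, 261.1000061035156], [219.60000610351562, 253.8000030517578], [230.1999969482422, 277.79998779296875], [214.0, 285.0]] [[492.5, 276.3], [508.7, 241.8], [457.6, 217.2], [441.5, 251.6]]
```

>>> arm_command(
  moves="0.2 0 -0.3 0 0 0 0;0.4 0 -0.5 0 0 0 0;0.6 0 -0.7 0 -0.1 0 0;0.8 0 -0.7 0 -0.2 0 0;1 0 -0.7 0 -0.3 0 0",
)

```text
t: 13.7
eef_pos: [534.2, 271.4, 176.1]
orientation: [-0.252, -0.149, 0.955, -0.042]
force: [1.0, 0.9, 1.2]
width: 85.5
gripper_force: 0.0
```

```bash
python3 - <<'E'
from h import *
go([560,280,200],[-.9,-.43,0],[0,0,-1])
E
```

```text
shift [-0.099  0.002 -0.285] turn [ 0.019 -0.329 -0.085] q [-0.5   0.99 -0.    1.15 -0.08  1.5   1.41] p [534.2 271.4 176.1] F [1.  0.9 1.2] w 85.5 t 13.7
```

>>> arm_command(
  moves="-0.1 0 -0.1 0 -0.11 -0.03 0;-0.3 0 -0.3 0 -0.22 -0.06 0;-0.6 0 -0.3 0.02 -0.33 -0.085 0;-0.6 0 -0.3 0.02 -0.33 -0.085 0",
)

```text
t: 14.2
eef_pos: [607.6, 295.3, 170.5]
orientation: [-0.005, -0.222, 0.975, -0.001]
force: [-0.2, -0.1, 0.5]
width: 85.5
gripper_force: 0.0
```

```bash
python3 - <<'E'
from h import *
f=grab_frame("top"); s=grab_frame("side"); p,R,st=pose(); print(p,R.round(2).tolist())
for n,g in(("top",f),("side",s)):
    u,v=px(g,[475,234,80]); [print(n,w) for w in wood(g,(u-35,v-45,u+35,v+45))]
hsv=cv2.cvtColor(f["frame"],cv2.COLOR_RGB2HSV); g=((hsv[:,:,2]>120)&(hsv[:,:,1]<50)).astype(np.uint8); k=0*g; k[240:300,195:250]=g[240:300,195:250]
for c in cv2.findContours(k,0,1)[0]:
    if cv2.contourArea(c)>20:
        b=cv2.boxPoints(cv2.minAreaRect(c)); print(cv2.contourArea(c),[onz(f,*q,12)[:2].round(1).tolist() for q in b])
a=cv2.resize(f["frame"][240:300,185:265],(400,300)); b=cv2.resize(s["frame"][145:235,255:375],(400,300))
cv2.imwrite("pics/g.png",np.ascontiguousarray(np.hstack([a,b])[:,:,::-1]))
E
```

```text
[609.02535853 295.1533577  169.4050441 ] [[-0.9, -0.43, -0.01], [-0.43, 0.9, -0.01], [0.01, -0.0, -1.0]]
top ([195, 265, 23, 12, 224], [205.7, 270.4], ((206.0, 270.5), (22.0, 11.0), 0.0))
top ([181, 302, 13, 11, 85], [186.3, 308.1], ((185.99229431152344, 308.5615539550781), (14.032927513122559, 8.068933486938477), 52.12501525878906))
side ([294, 161, 12, 40, 395], [299.7, 180.0], ((299.6436767578125, 180.51698303222656), (39.33638381958008, 10.369203567504883), 87.27368927001953))
side ([264, 186, 15, 14, 118], [270.6, 192.0], ((270.1783142089844, 191.99363708496094), (7.342399597167969, 17.557912826538086), 61.38954162597656))
360.5 [[485.0, 292.3], [509.1, 241.6], [457.6, 216.5], [433.7, 267.1]]
```

View pics/g.png

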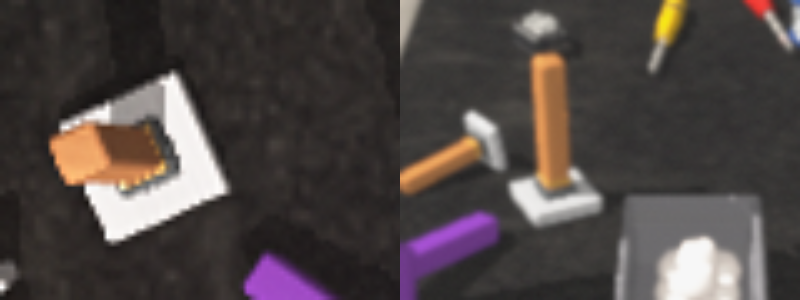

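Last picture: the tamper stands upright on its foot, with the foot centred at about px (224,271), which is (471,254) mm at yaw 26°. That matches the gripper's yaw.

```bash
python3 - <<'E'
from h import *
f=grab_frame("top"); print(onz(f,200.5,270,124).round(1))
a=np.radians(206);x=[np.cos(a),np.sin(a),0]
go([471.4,254.4,160],x,[0,0,-1]); go([471.4,254.4,80],x,[0,0,-1])
E
```

```text
[471.6 254.6 124. ]
 shift [1.185 0.189 0.086] turn [-0.    -0.007 -0.006] q [-0.51  0.83 -0.01  1.44  0.01  0.88  1.49] p [609.7 295.1 168.8] F [ 0.1  0.3 -0.9] w 85.3 t 14.35
 shift [1.178 0.19  0.753] turn [-0.    -0.007 -0.006] q [-0.51  0.83 -0.01  1.44  0.01  0.88  1.49] p [609.7 295.1 168.8] F [ 0.1  0.3 -0.9] w 85.3 t 14.35
```

>>> arm_command(
  moves="0.5 0.1 0 0 0 0 0;1 0.19 0.05 0 -0.007 -0.006 0;1 0.19 0.05 0 -0.007 -0.006 0",
)

```text
t: 14.72
eef_pos: [482.2, 259.5, 160.8]
orientation: [-0.008, -0.226, 0.974, -0.003]
force: [0.4, -0.0, 0.4]
width: 85.5
gripper_force: 0.0
```

>>> arm_command(
  moves="0.18 0 0.03 0 0 0 0;0.18 0 0.03 0 0 0 0;0.18 0 0.03 0 0 0 0",
)

```text
t: 15.1
eef_pos: [474.1, 255.3, 159.2]
orientation: [0.002, -0.225, 0.974, 0.0]
force: [-0.1, -0.0, 0.1]
width: 85.3
gripper_force: 0.0
```

```bash
python3 - <<'E'
from h import *
a=np.radians(206);x=[np.cos(a),np.sin(a),0]
go([471.5,254.5,80],x,[0,0,-1])
E
```

```text
shift [0.025 0.004 0.66 ] turn [-0.     0.002 -0.   ] q [-0.57  0.68 -0.01  1.91  0.01  0.55  1.43] p [474.1 255.3 159.2] F [-0.1 -0.   0.1] w 85.3 t 15.1
```

>>> arm_command(
  moves="0.02 0.004 0.3 0 0 0 0;0.02 0.004 0.66 0 0 0 0;0.02 0.004 0.66 0 0 0 0;0.02 0.004 0.66 0 0 0 1;0.02 0.004 0.66 0 0 0 1",
  squeeze=80,
)

```text
t: 15.72
eef_pos: [471.4, 254.5, 81.2]
orientation: [0.002, -0.225, 0.974, 0.0]
force: [-0.3, -0.0, 0.0]
width: 51.5
gripper_force: 0.0
```

>>> arm_command(
  moves="0 0 0 0 0 0 1;0 0 0 0 0 0 1;0 0 0 0 0 0 1",
)

```text
t: 16.1
eef_pos: [470.8, 253.7, 80.6]
orientation: [0.002, -0.225, 0.974, -0.0]
force: [-0.8, -1.7, 6.7]
width: 18.8
gripper_force: 78.5
```

>>> arm_command(
  moves="0 0 -0.4 0 0 0 1;0 0 -0.8 0 0 0 1;0 0 -1 0 0 0.1 1;0 0 -1 0 0 0.2 1;0 0 -1 0 0 0.29 1",
)

```text
t: 16.73
eef_pos: [469.3, 253.7, 199.9]
orientation: [0.001, 0.003, 1.0, 0.0]
force: [0.0, 0.5, -2.6]
width: 18.7
gripper_force: 79.1
```

```bash
python3 - <<'E'
from h import *
p,R,st=pose(); go([577,62,220],[-1,0,0],[0,0,-1]); print(st["gripper_force"])
for n in("top","side"):
    g=grab_frame(n); u,v=px(g,[p[0],p[1],p[2]-25]); print(u,v); [print(n,w) for w in wood(g,(u-35,v-45,u+35,v+45))]
E
```

```text
shift [-0.907 -1.592 -0.167] turn [ 0.     0.001 -0.004] q [-0.66  0.62  0.13  1.89 -0.12  0.64  1.11] p [469.3 253.7 199.9] F [ 0.   0.5 -2.6] w 18.7 t 16.725
79.12325978279114
194.13093734962973 270.7173953162378
top ([179, 302, 17, 13, 109], [186.8, 309.0], ((187.5, 309.5), (16.970561981201172, 8.485280990600586), 45.0))
295.4905494968954 143.1098827814726
side ([299, 115, 31, 17, 74], [308.4, 122.7], ((312.9918518066406, 124.30921936035156), (30.265186309814453, 14.893479347229004), 7.85331392288208))
side ([293, 134, 10, 25, 193], [297.5, 146.8], ((297.28924560546875, 146.20616149902344), (23.963048934936523, 8.764263153076172), 86.8201675415039))
```

>>> arm_command(
  moves="-0.3 -0.4 0 0 0 0 1;-0.6 -0.8 0 0 0 0 1;-0.88 -1 0 0 0 0 1;-0.88 -1 0 0 0 0 1",
)

```text
t: 17.32
eef_pos: [578.0, 129.3, 199.6]
orientation: [0.002, 0.003, 1.0, -0.001]
force: [-1.2, 0.0, -2.8]
width: 18.8
gripper_force: 79.6
```

>>> arm_command(
  moves="0 -0.41 0 0 0 0 1;0 -0.41 0 0 0 0 1;0 -0.41 0 0 0 0 1",
)

```text
t: 17.7
eef_pos: [574.4, 85.4, 199.5]
orientation: [0.0, -0.0, 1.0, 0.001]
force: [0.1, 0.4, -3.2]
width: 19.2
gripper_force: 80.0
```

```bash
python3 - <<'E'
from h import *
go([576,84,160],[-1,0,0],[0,0,-1])
f=grab_frame("side"); hsv=cv2.cvtColor(f["frame"],cv2.COLOR_RGB2HSV)
g=((hsv[:,:,2]>150)&(hsv[:,:,1]<40)).astype(np.uint8); u,v=px(f,[575,62,90]).astype(int); k=0*g; k[v-70:v+50,u-40:u+40]=g[v-70:v+50,u-40:u+40]
for c in cv2.findContours(k,0,1)[0]:
    if cv2.contourArea(c)>15: print(cv2.boundingRect(c),cv2.contourArea(c))
print(u,v, "foot exp",px(f,[576,84,125]), "stones",px(f,[577.5,76,60]),px(f,[578,47.6,60]))
E
```

```text
shift [-0.014 -0.012  0.329] turn [0.001 0.    0.   ] q [-0.28  0.67  0.09  1.75 -0.09  0.73  1.43] p [574.4  85.4 199.5] F [ 0.1  0.4 -3.2] w 19.2 t 17.7
(318, 249, 47, 15) 413.5
(359, 224, 5, 16) 24.5
(320, 216, 38, 24) 471.5
(330, 198, 24, 5) 91.0
(373, 147, 6, 11) 43.5
339 214 foot exp [339.76328218 195.17669991] stones [340.42296593 222.71527202] [340.68300577 229.72131226]
```

>>> arm_command(
  moves="-0.014 -0.012 0.2 0 0 0 1;-0.014 -0.012 0.33 0 0 0 1;-0.014 -0.012 0.38 0 0 0 1;-0.014 -0.012 0.42 0 0 0 1",
)

```text
t: 18.25
eef_pos: [577.1, 83.6, 149.3]
orientation: [0.001, 0.0, 1.0, 0.0]
force: [0.0, 0.9, 0.3]
width: 18.9
gripper_force: 80.4
```

>>> arm_command(
  moves="0 0 0.03 0 0 0 1;0 0 0.06 0 0 0 1;0 0 0.06 0 0 0 1",
)

```text
t: 18.62
eef_pos: [576.7, 82.9, 142.0]
orientation: [0.001, 0.001, 1.0, -0.0]
force: [-0.2, 0.4, -2.9]
width: 18.8
gripper_force: 80.3
```

>>> arm_command(
  moves="0 0 0.02 0 0 0 1;0 0 0.04 0 0 0 1;0 0 0.04 0 0 0 1",
)

```text
t: 19.0
eef_pos: [576.7, 82.9, 137.1]
orientation: [0.0, 0.001, 1.0, -0.0]
force: [-0.1, -0.4, -3.2]
width: 19.2
gripper_force: 80.3
```

>>> arm_command(
  moves="0 0 0.015 0 0 0 1;0 0 0.03 0 0 0 1;0 0 0.03 0 0 0 1",
)

```text
t: 19.38
eef_pos: [576.8, 82.9, 133.6]
orientation: [0.001, 0.001, 1.0, -0.0]
force: [0.2, 0.5, -2.5]
width: 19.1
gripper_force: 80.3
```

>>> arm_command(
  moves="0 0 0.02 0 0 0 1;0 0 0.03 0 0 0 1;0 0 0.03 0 0 0 1",
)

```text
t: 19.75
eef_pos: [577.4, 82.9, 132.5]
orientation: [0.002, 0.001, 1.0, 0.0]
force: [-4.5, -0.5, 15.0]
width: 19.2
gripper_force: 82.6
```

>>> arm_command(
  moves="0 0 -0.2 0 0 0 1;0 0 -0.4 0 0 0 1;0 0 -0.4 0 0 0 1",
)

```text
t: 20.12
eef_pos: [578.4, 83.2, 179.7]
orientation: [0.003, 0.001, 1.0, 0.0]
force: [0.8, -0.2, -2.5]
width: 19.2
gripper_force: 80.3
```

```bash
python3 - <<'E'
from h import *
go([576,36,140],[-1,0,0],[0,0,-1])
f=grab_frame("side"); hsv=cv2.cvtColor(f["frame"],cv2.COLOR_RGB2HSV)
c=f["frame"][198:252,312:368]
for r in range(198,252,2): print(r,"".join("#" if (f["frame"][r,u].min()>170) else ("+" if f["frame"][r,u].min()>130 else ".") for u in range(312,368)))
E
```

```text
shift [ 0.021 -0.393  0.33 ] turn [ 0.001  0.004 -0.001] q [-0.27  0.7   0.09  1.76 -0.09  0.68  1.43] p [578.4  83.2 179.7] F [ 0.8 -0.2 -2.5] w 19.2 t 20.125
198 ....................+++++..............+++++............
200 ....................+++++..............+++++............
202 ....................+++++..............+++++............
204 ............++.....++++++.............++++++............
206 ...................++++++++++++++++++++++++++...........
208 ...................++++++++++++++++++++++++++...........
210 ...................++++++++++++++++++++++++++...........
212 .....................+++++..............................
214 ........................................................
216 ........................................................
218 ......................+++++.............................
220 ....................+#######+........++#####++..........
222 ..................++#########++....++#########+...+.....
224 ..................+###############+############+..++....
226 .........+........++###########################+.+++....
228 ........++........+###########################+..+++....
230 ........++......++############################+..+#+....
232 ........++......+##############################+++#+....
234 ........++.....++###############################++++....
236 ........++......+##############################+++++....
238 ........+++++++++#############################++++++....
240 ........................................................
242 ........................................................
244 ........................................................
246 ............................+.....+++++++++.....+++.....
248 ..........................................++++..........
250 .......+###########################################++...
```

>>> arm_command(
  moves="0.02 -0.2 0 0 0 0 1;0.02 -0.39 0 0 0 0 1;0.02 -0.39 0 0 0 0 1;0.02 -0.39 0.15 0 0 0 1;0.02 -0.39 0.21 0 0 0 1",
)

```text
t: 20.8
eef_pos: [573.3, 37.3, 151.3]
orientation: [-0.001, 0.0, 1.0, 0.0]
force: [0.6, -0.2, -2.2]
width: 19.5
gripper_force: 80.0
```

>>> arm_command(
  moves="0 0 0.03 0 0 0 1;0 0 0.06 0 0 0 1;0 0 0.06 0 0 0 1",
)

```text
t: 21.18
eef_pos: [574.5, 36.3, 145.7]
orientation: [0.001, 0.001, 1.0, 0.0]
force: [1.1, -0.0, -2.8]
width: 18.9
gripper_force: 80.0
```

>>> arm_command(
  moves="0 0 0.03 0 0 0 1;0 0 0.06 0 0 0 1;0 0 0.06 0 0 0 1",
)

```text
t: 21.55
eef_pos: [574.4, 36.2, 138.3]
orientation: [0.001, 0.001, 1.0, 0.0]
force: [-0.5, 0.6, -2.7]
width: 19.4
gripper_force: 80.0
```

>>> arm_command(
  moves="0 0 0.015 0 0 0 1;0 0 0.03 0 0 0 1;0 0 0.03 0 0 0 1",
)

```text
t: 21.92
eef_pos: [575.9, 35.5, 136.8]
orientation: [0.003, 0.001, 1.0, -0.0]
force: [-2.2, -1.3, 9.9]
width: 19.2
gripper_force: 82.2
```

>>> arm_command(
  moves="0 0 0.015 0 0 0 1;0 0 0.03 0 0 0 1;0 0 0.03 0 0 0 1",
)

```text
t: 22.3
eef_pos: [577.6, 33.7, 136.0]
orientation: [0.005, 0.002, 1.0, -0.001]
force: [-3.3, -3.7, 28.2]
width: 19.0
gripper_force: 84.4
```

>>> arm_command(
  moves="0 0 -0.15 0 0 0 1;0 0.2 -0.2 0 0 0 1;0 0.2 -0.2 0 0 0 1;0 0.2 -0.1 0 0 0 1;0 0.2 -0.04 0 0 0 1",
)

```text
t: 22.92
eef_pos: [574.3, 58.3, 135.7]
orientation: [0.0, 0.001, 1.0, -0.001]
force: [-5.1, -4.9, 33.0]
width: 19.0
gripper_force: 84.8
```

>>> arm_command(
  moves="0 0 0.02 0 0 0 1;0 0 0.04 0 0 0 1;0 0 0.04 0 0 0 1",
)

```text
t: 23.3
eef_pos: [574.9, 54.2, 134.4]
orientation: [0.001, 0.003, 1.0, -0.003]
force: [-6.1, -7.5, 29.2]
width: 18.8
gripper_force: 84.6
```

>>> arm_command(
  moves="0 0 -0.3 0 0 0 1;0 0 -0.6 0 0 0 1;0 0.5 -0.6 0 0 0 1;0.4 1 -0.6 0 0 0 1;0.88 1 -0.6 0 0 0 1",
)

```text
t: 23.92
eef_pos: [473.9, 183.9, 202.2]
orientation: [0.002, -0.001, 1.0, 0.002]
force: [-0.5, 2.0, -3.0]
width: 19.2
gripper_force: 80.0
```

>>> arm_command(
  moves="0 0.5 0 0 0 0 1;0 0.6 0 0 0 0 1;0 0.6 0 0 0 0 1",
)

```text
t: 24.3
eef_pos: [474.4, 252.1, 202.6]
orientation: [0.001, -0.0, 1.0, -0.0]
force: [0.5, -0.9, -3.4]
width: 19.1
gripper_force: 80.2
```

```bash
python3 - <<'E'
from h import *
go([470,250,82],[-1,0,0],[0,0,-1])
f=grab_frame("top")
for r in range(196,246): print(r,"".join("#" if (f["frame"][r,u].min()>200) else ("+" if f["frame"][r,u].min()>150 else ("-" if f["frame"][r,u].min()>110 else ".")) for u in range(268,345)))
E
```

```text
shift [ 0.038 -0.018  1.005] turn [-0.     0.001  0.   ] q [-0.65  0.62  0.13  1.87 -0.12  0.66  1.12] p [474.4 252.1 202.6] F [ 0.5 -0.9 -3.4] w 19.1 t 24.3
196 .............................................................................
197 .............................................................................
198 ................+++++++++-------------.......................................
199 ................++++#+++++++++++#++++++++++++++++++++++++++++---------.-.....
200 .................-----------------++++++++++++++++++#+++++++######++++++.++..
201 .................-+++++++++++++-+---------------------------------++++++.++..
202 ..................-+++++++++++++++++++++-++++++++++++++++++++++++-------.++-+
203 ...................--------------...-----------++++++++++++++++++++++++..++-+
204 .................----...---------...-..--------------------------------..++-+
205 ...............-++++#++-.+++++...-++#++--..-+++-....----..------------...++-+
206 ..............-+++++##++-+++++..-+######+-.++++..--++###++-++++++++++....++-+
207 .............-++++++####++++++.-+###
[... 2457 characters left out ...]
++++--.......--++++++++-...............++-+#
238 ..................................---..........--++++++-................++-+#
239 ..................................................-----.................++-+#
240 ........................................................................++-+#
241 ..............................+++++++++++--------------...............-.+++++
242 ..............................+################++++++++++++++++++++++++.+-++#
243 .................................--------------++++++++++++++++########-+-++#
244 .....-..-.........-...............----+------------------++--------------.++#
245 ..........................---------.+++-++++++++++++++++-##-+++++++------+-+#
```

All eight stones show as separate discs in one layer (three, two, three). Now the tamper goes back on the bench.

>>> arm_command(
  moves="0.035 -0.02 0.4 0 0 0 1;0.035 -0.02 0.8 0 0 0 1;0.035 -0.02 0.97 0 0 0 1;0.035 -0.02 0.98 0 0 0 1",
)

```text
t: 24.85
eef_pos: [470.0, 246.3, 84.2]
orientation: [-0.0, 0.002, 1.0, -0.001]
force: [0.7, -0.2, -2.7]
width: 18.8
gripper_force: 80.0
```

>>> arm_command(
  moves="0 0 0.015 0 0 0 1;0 0 0.025 0 0 0 1;0 0 0.025 0 0 0 1",
)

```text
t: 25.22
eef_pos: [470.5, 249.3, 83.4]
orientation: [0.001, 0.001, 1.0, 0.0]
force: [0.3, -0.3, -1.3]
width: 19.1
gripper_force: 80.1
```

>>> arm_command(
  moves="0 0 0.01 0 0 0 1;0 0 0.02 0 0 0 1;0 0 0.02 0 0 0 1",
)

```text
t: 25.6
eef_pos: [470.1, 249.2, 80.6]
orientation: [0.001, 0.001, 1.0, 0.0]
force: [-1.0, -0.3, 2.8]
width: 19.0
gripper_force: 80.8
```

Touching. Releasing and rising straight up.

>>> arm_command(
  moves="0 0 0 0 0 0 0;0 0 0 0 0 0 0;0 0 0 0 0 0 0;0 0 0 0 0 0 0",
)

```text
t: 26.1
eef_pos: [470.1, 249.1, 80.2]
orientation: [0.001, 0.001, 1.0, 0.0]
force: [-0.3, 0.1, 0.8]
width: 85.2
gripper_force: 0.0
```

>>> arm_command(
  moves="0 0 -0.3 0 0 0 0;0 0 -0.7 0 0 0 0;0 0 -1 0 0 0 0;0 0 -1 0 0 0 0",
)

```text
t: 26.6
eef_pos: [471.5, 250.0, 202.9]
orientation: [0.003, 0.001, 1.0, 0.002]
force: [0.3, 0.7, -0.1]
width: 85.5
gripper_force: 0.0
```

```bash
python3 - <<'E'
from h import *
go([555,-56,160],[-1,0,0],[0,0,-1]); go([555,-56,160],[0,1,0],[0,0,-1])
s=grab_frame("side")
u,v=px(s,[470,249,70]); print(u,v,px(s,[470,249,124]),px(s,[470,249,19])); [print(w) for w in wood(s,(u-25,v-45,u+25,v+45))]
E
```

```text
shift [-0.697 -2.55   0.354] turn [ 0.002  0.004 -0.001] q [-0.65  0.61  0.13  1.89 -0.12  0.64  1.12] p [471.5 250.  202.9] F [ 0.3  0.7 -0.1] w 85.5 t 26.6
 shift [-0.697 -2.55   0.354] turn [0.005 0.002 0.999] q [-0.65  0.61  0.13  1.89 -0.12  0.64  1.12] p [471.5 250.  202.9] F [ 0.3  0.7 -0.1] w 85.5 t 26.6
297.95301325849834 183.02078451271808 [296.77851595 163.40334593] [299.00413831 200.57755631]
([294, 162, 11, 40, 345], [299.5, 181.0], ((299.2613525390625, 181.5103759765625), (39.3541259765625, 9.07837963104248), 87.51044464111328))
([272, 186, 7, 10, 51], [274.7, 190.1], ((275.0, 190.5), (9.0, 6.0), 90.0))
```

>>> arm_command(
  moves="-0.3 -0.5 0 0 0 0 1;-0.61 -1 0 0 0 0 1;-0.61 -1 0 0 0 0 1",
)

```text
t: 27.02
eef_pos: [544.2, 123.1, 199.0]
orientation: [0.0, 0.005, 1.0, -0.002]
force: [0.8, -0.7, 0.1]
width: 31.9
gripper_force: 0.0
```

>>> arm_command(
  moves="0 -0.5 0 0 0 0 1;0 -1 0 0 0 0 1;0 -1 0 0 0 0 1",
)

```text
t: 27.4
eef_pos: [541.3, 2.4, 199.2]
orientation: [-0.001, 0.006, 1.0, -0.002]
force: [-0.3, 0.4, -0.7]
width: 0.0
gripper_force: 0.0
```

>>> arm_command(
  moves="0 -0.56 0.2 0 0 0 1;0 -0.56 0.4 0 0 0 1;0 -0.56 0.6 0 0 0 1;0 -0.56 0.6 0 0 0 1",
)

```text
t: 27.9
eef_pos: [540.8, -56.4, 126.0]
orientation: [-0.002, -0.0, 1.0, 0.001]
force: [-0.2, -0.5, 0.0]
width: -0.4
gripper_force: 0.0
```

```bash
python3 - <<'E'
from h import *
go([546,-57,61.5],[-1,0,0],[0,0,-1])
f=grab_frame("top")
for r in range(198,250): print(r,"".join("#" if (f["frame"][r,u].min()>160) else ("+" if f["frame"][r,u].min()>120 else ("-" if f["frame"][r,u].min()>70 else ".")) for u in range(338,378)))
E
```

```text
shift [-0.046 -0.005  0.538] turn [ 0.001 -0.003  0.   ] q [-0.01  0.74  0.05  1.91 -0.07  0.5   1.66] p [540.8 -56.4 126. ] F [-0.2 -0.5  0. ] w -0.4 t 27.9
198 ........................................
199 ........................................
200 --.--...................................
201 --.--.-------...........................
202 ++.---####----..........................
203 #----+####----..........................
204 -----+####+--...........................
205 .----+#####--...........................
206 ---+++#####--...........................
207 ---+++#####--...........................
208 ---+++#####--...........................
209 ---#++#####--...........................
210 ---#++#####+-...........................
211 ---#++######-...........................
212 ---#++######-...........................
213 ---#-+######-...........................
214 ---#-+######-...........................
215 .--#-+######............................
216 .--#-+######............................
217 .--#-+######............................
218 .--#-+######..........................
[... 697 characters left out ...]
.........................
235 ........................................
236 ........................................
237 ....--..................................
238 ....--..................................
239 ....--..................................
240 ........................................
241 -.......................................
242 +-++++-+----............................
243 #-#-+#######............................
244 +++-+#######-...........................
245 +++#+#######-...........................
246 ########--+#............................
247 ############-...........................
248 ------+++++#-...........................
249 ........................................
```

>>> arm_command(
  moves="-0.02 0 0.2 0 0 0 1;-0.02 0 0.4 0 0 0 1;-0.02 0 0.53 0 0 0 1;-0.02 0 0.53 0 0 0 1",
)

```text
t: 28.45
eef_pos: [544.8, -57.6, 64.3]
orientation: [0.0, 0.0, 1.0, 0.0]
force: [-0.6, 0.2, 0.9]
width: -0.2
gripper_force: 0.0
```

>>> arm_command(
  moves="-0.04 0 0 0 0 0 1;-0.08 0 0 0 0 0 1;-0.12 0 0 0 0 0 1;-0.12 0 0 0 0 0 1",
)

```text
t: 28.95
eef_pos: [560.3, -58.2, 65.0]
orientation: [0.001, 0.001, 1.0, 0.0]
force: [0.0, 0.5, -0.8]
width: -0.1
gripper_force: 0.0
```

>>> arm_command(
  moves="0.12 0 -0.02 0 0 0 1;0.12 0 0.02 0 0 0 1;0.12 0 0.035 0 0 0 1;0.12 0 0.035 0 0 0 1",
)

```text
t: 29.45
eef_pos: [545.7, -58.1, 60.2]
orientation: [0.001, 0.001, 1.0, 0.0]
force: [-0.4, 0.5, 0.2]
width: -0.0
gripper_force: 0.0
```

>>> arm_command(
  moves="-0.04 0 0 0 0 0 1;-0.08 0 0 0 0 0 1;-0.12 0 0 0 0 0 1;-0.12 0 0 0 0 0 1",
)

```text
t: 29.95
eef_pos: [559.0, -58.2, 60.4]
orientation: [-0.0, 0.001, 1.0, 0.0]
force: [-2.1, 0.0, 0.9]
width: 0.3
gripper_force: 1.1
```

Contact (−2 N). Pushing on.

>>> arm_command(
  moves="-0.03 0 0 0 0 0 1;-0.06 0 0 0 0 0 1;-0.09 0 0 0 0 0 1;-0.09 0 0 0 0 0 1",
)

```text
t: 30.45
eef_pos: [571.0, -58.3, 60.5]
orientation: [0.001, 0.001, 1.0, -0.0]
force: [-1.3, -0.0, -0.5]
width: 0.0
gripper_force: 0.6
```

>>> arm_command(
  moves="-0.02 0 0 0 0 0 1;-0.04 0 0 0 0 0 1;-0.04 0 0 0 0 0 1",
)

```text
t: 30.82
eef_pos: [571.2, -58.3, 60.3]
orientation: [-0.003, 0.001, 1.0, 0.0]
force: [-8.9, -0.4, 6.1]
width: 0.2
gripper_force: 4.4
```

>>> arm_command(
  moves="0.1 0 0 0 0 0 1;0.25 0 0 0 0 0 1;0.25 0 -0.5 0 0 0 1;0.25 0 -1 0 0 0 1",
)

```text
t: 31.32
eef_pos: [545.7, -58.0, 181.7]
orientation: [0.002, 0.001, 1.0, 0.0]
force: [0.3, -0.6, 0.2]
width: 0.2
gripper_force: 0.0
```

>>> arm_command(
  moves="0.5 -0.5 0 0 0 0 1;0.5 -1 0 0 0 0 1;0.5 -1 0 0 0 0 1;0.5 -1 0 0 0 0 1",
)

```text
t: 31.82
eef_pos: [485.5, -179.3, 180.7]
orientation: [0.002, 0.002, 1.0, -0.0]
force: [0.5, 0.9, -0.2]
width: 0.1
gripper_force: 0.0
```

```bash
python3 - <<'E'
from h import *
f=grab_frame("top"); p,R,s=pose(); print(p,np.round(s["force"],1),s["t"])
for r in range(204,246): print(r,"".join("#" if (f["frame"][r,u].min()>160) else ("+" if f["frame"][r,u].min()>120 else ("-" if f["frame"][r,u].min()>70 else ".")) for u in range(338,378)))
print(px(f,[569.3,-56.3,66]),px(f,[581.3,-56.3,66]))
s=grab_frame("side"); u,v=px(s,[470,249,70]); [print(w) for w in wood(s,(u-25,v-45,u+25,v+45))]
hsv=f["frame"]
for n,(u,v) in dict(bearing=(471,211),pulley=(459,262),tape=(181,151)).items():
    a=f["frame"][v-22:v+22,u-22:u+22].min(2); m=a>110; print(n,(np.argwhere(m).mean(0)-22).round(1) if m.any() else None)
E
```

```text
[ 485.88582238 -177.34591322  180.49572256] [-0.  -0.2  0.3] 31.875
204 .---------------##################-.....
205 .--------------+##################-.....
206 --------------+###################-.....
207 --------------####################-.....
208 --------------####################-.....
209 --------------####################-.....
210 --------------####################-.....
211 --------------+--......---.-+#####-.....
212 ---------------.-..........-.#####......
213 -----------------..........--#####......
214 -----------------..........-.#####......
215 -----------------++++++---+-.#####-.....
216 .---------------+##########-.#####......
217 ----------------+--+++#---+-.#####......
218 ----------------++--------+-.#####......
219 -----------------###++++++--.#####......
220 -----------------#########+--#####......
221 -----------------#########+--#####......
222 ----------------+#+++++++++--#####......
223 --------------.-+#########+--#####......
224 --------------.-##########+.-#####......
225 .-------------.-##+++++++#-.-#####......
226 -------------+.-..........-.-#####....
[... 340 characters left out ...]
........-.+####+......
235 -------------#-+-----------.+####+......
236 -------------#############++#####+......
237 -------------####################+......
238 -------------####################+......
239 -------------####################+......
240 -------------####################+......
241 -------------####################+......
242 -.-----------####################+......
243 ------------+####################+......
244 .-.---------#####################-......
245 ------------#####################-......
[359.96083553 225.72946151] [360.02743166 219.94389881]
([296, 172, 9, 30, 226], [300.1, 187.6], ((300.0, 186.5), (29.0, 8.0), 90.0))
bearing [-0.9 -1.2]
pulley None
tape [-1.8 -2.4]
```

```bash
python3 - <<'E'
from h import *
f=grab_frame("top"); u,v=px(f,[470,249,124]); print(u,v,[w[:2] for w in wood(f,(u-20,v-20,u+40,v+20))])
print(f["frame"][240:284:4,430:490:6].max(2))
print(close_job())
E
```

```text
203.35515972859096 270.86188001989956 [([199, 265, 21, 12, 210], [208.9, 270.7])]
[[ 44  43  53  32  34  51  34  35  56  54]
 [ 38  50  29  74  34  31  33  50  55  54]
 [ 44  29  36  56  57  33  33  59  56  57]
 [ 50  31  73  54  34  35  32  89  56  66]
 [ 31  45  60  55  33  33  33  55  56  70]
 [ 30  34  53  56  33  35  41  54  54  78]
 [ 29  30  54  56  43  32  68  55  55  81]
 [ 28  34  60  60  37  34  63  54  55  83]
 [ 33  74 103  68  33  55  55  56  55  61]
 [ 37  48 112  78  56  67  54  53  74  59]
 [ 42  38  50  85  55  55  53  56  58  60]]
the job is handed in; nothing more can be done
None
```

The job is handed in, but no verdict came back. My last checks showed the tamper standing upright on its foot, all eight stones in one layer, the switch fully on, and the bearing and tape where they were. I could not confirm the pulley because the arm hid it from the camera, though nothing I did went near it.

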